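# Change over from the yellow magnet case to the blue one

## Robot

A 6-joint arm with a two-finger parallel gripper is mounted at the origin on the work surface. World frame = base frame: x ahead of the robot, y to its left, z up, the work surface at z = 0. Lengths are in m, angles in degrees, forces in N, time in s.
With the tool pointing down it reaches from about 0.35 to 0.725 m from the base axis. Payload 6 kg.
Tool frame: the origin (TCP) lies between the finger pads; the fingertips stand bot.nose_length ahead of it and the grasp point (between the pads) lies 3 mm ahead of it (bot.nose_length is the distance from the TCP to the fingertips, in m); z points along the fingers, y is the direction in which the jaws open and shut (so a half turn about z gives the same grasp; the last joint's range is limited). The gripper opens to 85 mm and grips with 20 to 120 N. Pads are 22 mm wide; open, the fingers measure 114 mm over their backs; the gripper's body (76 mm by 85 mm) begins 54 mm behind the grasp point. The pads swing forward as they close: fully open they stand 13 mm farther back than shut.
Start: joints at [89.078, 2.303, 4.859, 0, -92.561, -19.12], TCP at [0.206, 0.564, 0.253] pointing down, gripper open.
Joint ranges: [-146.85, 146.85], [-73.84, 115.35], [-62.03, 85.46], [-188.31, 113.3], [-161.28, -10.13], [-171.36, 171.36]. Speed limits (degrees/s): [147.25, 147.25, 172.46, 180, 180, 180].

## Interface

Orientations are given as [roll, pitch, yaw] about the fixed x, y, z axes, in that order (R = Rz(yaw) Ry(pitch) Rx(roll)).
In Python, from plant import sense, optics, bot gives the robot as it stands.
- The arm moves only by the shell command python3 -m creep 'ROWS' [FORCE]. ROWS is text: rows parted by semicolons, each of 5 numbers parted by spaces: the shift along the tool's x, y, z in m, then the turn about the tool's z in degrees, then the closure, from -1 (fully open) to 1 (shut), so that 0 is half open. In form: x y z twist gripper; .... A call has 1 to 8 rows; each row shifts and turns the commanded pose from where the row before left it, along the tool's axes as they then stand; what a row does not reach is not made up. A row lasts 1/10 s, in which the tool goes at most 50 mm and 8.59 degrees, less where a joint would pass 70% of its speed; a pose out of reach is approached as far as the arm can. A call is refused whole if a number of a shift passes 0.05 or a number of a turn 8.59, either way. A call with a gripper value outside its range is refused whole. The fingers move at their own pace and stop on an object; FORCE is the grip in N (left out, the last holds). Time passes only in rows, so rows that do not move let the fingers close. It gives the time, the measured TCP pose, the force and the opening at its end, in the units of the state.
- sense(): the state, without advancing time (a new reading comes with each control period).
- optics.snapshot(name): name is "scene" or "side" or "wrist"; returns a dict with "frame" (384x512x3 uint8, red, green, blue), "fx", "fy", "cx", "cy" (pixels), "pose" (4x4, takes a point from camera to world coordinates); the wrist camera has in their place "mount" (4x4, takes a point from camera to tool coordinates, whose origin is the TCP and whose axes are the flange's). Camera axes: x right, y down, z forward; pixel columns grow to the right and rows downward; lengths in m; the calibration is good to about 2 mm. A picture is of the moment at which its call begins: read the wrist's pose just before it. There is no depth.
- bot.hand_in(): hands the job in, once; it reports no verdict.
The state is a dict: "t": time; "joints": joint angles; "joint_velocities": joint speeds; "effort": joint torques, N m; "tcp_pos": TCP position; "ee_rot": TCP orientation; "ft_force": force on the tool from outside, world axes, zero at the start; "torque": the same for the moment, N m; "gripper_width": finger opening in m.
Only numpy, scipy, OpenCV 4.12 (cv2) and the standard library are available. Lean on these libraries where they do the work, as an engineer would, in place of code of your own. Each camera call takes 0.05 s, during which the arm holds its last target.

## Task

Change over the magnet cases without grasping anything: with the shut fingertips or the outside of the fingers, first push the open yellow lid over so that it falls fully shut, and only then flip the blue lid up by its front lip and past upright, so that it rests fully open by its own weight. Push gently, pinch or lift nothing, and leave the other things on the bench where they are.

Things in the scene. Friction and masses are not known exactly. Their poses are not given: they have to be found in the camera images.
- yellow_case: white plastic storage case of block magnets with a yellow hinged lid, fixed to the bench, 100 mm deep (its x) x 150 mm wide (its y) x 75 mm high. Origin: centre of its underside. Its x axis points from the front (lip) side, which faces the robot (turned up to 17 degrees either way), to the hinge side, which is away from the robot; z up
- yellow_lid (a joint): hinge angle of the yellow lid in rad, standing open at the start: 0 = flat shut, 1.57 = upright, 1.95 = fully open, leaning back away from the robot against its stop. The hinge is free and nearly frictionless: the lid (rigid plate, 6 mm thick, 100 to 210 g) falls shut if left below about 1.5 and falls open if left above about 1.6
- yellow_hinge (a point): middle of the yellow lid's hinge line, on the top rim of the case's far side (50 mm along the case's x, 75.5 mm up), in the plane of the lid's underside
- yellow_lip (a point): middle of the free edge of the yellow lid, on its underside, 125 mm from the hinge; moves with the lid. The lid is 150 mm wide; shut, its front edge overhangs the front wall of the case by 25 mm, as a lip 75 mm above the bench under which a fingertip fits
- blue_case: white plastic storage case of block magnets with a blue hinged lid, fixed to the bench, 100 mm deep (its x) x 150 mm wide (its y) x 75 mm high. Origin: centre of its underside. Its x axis points from the front (lip) side, which faces the robot (turned up to 17 degrees either way), to the hinge side, which is away from the robot; z up
- blue_lid (a joint): hinge angle of the blue lid in rad, shut at the start: 0 = flat shut, 1.57 = upright, 1.95 = fully open, leaning back away from the robot against its stop. The hinge is free and nearly frictionless: the lid (rigid plate, 6 mm thick, 100 to 210 g) falls shut if left below about 1.5 and falls open if left above about 1.6
- blue_hinge (a point): middle of the blue lid's hinge line, on the top rim of the case's far side (50 mm along the case's x, 75.5 mm up), in the plane of the lid's underside
- blue_lip (a point): middle of the free edge of the blue lid, on its underside, 125 mm from the hinge; moves with the lid. The lid is 150 mm wide; shut, its front edge overhangs the front wall of the case by 25 mm, as a lip 75 mm above the bench under which a fingertip fits
- glue_bottle: white round glue bottle with a red cap, 36 mm across, 100 mm high, standing on the bench between the cases. Bystander, loose; origin: centre of its underside
- carton: small plain cardboard carton 50 x 70 x 45 mm, standing beyond and between the cases. Bystander, loose; origin: centre of its underside
- magnet_row: row of seven silver block magnets stuck together, 30 x 84 x 20 mm, on the bench to the left. Bystander, loose; origin: centre of its underside
- tray: empty white open plastic tray 120 x 90 x 40 mm, on the bench to the left. Bystander, loose; origin: centre of its underside
- tape_roll: roll of amber tape lying flat, 80 mm across, 24 mm high, on the bench to the right. Bystander, loose; origin: centre of its underside
- screwdriver: screwdriver with a red handle, 170 mm long, lying on the bench to the right. Bystander, loose; origin: about mid-length
Mind the look-alikes: they are no part of the job. What is shaped like the blue_case but orange or turquoise is not meant. Leave any orange look-alike of the yellow_case alone.

How it is judged:
By the outcome, as a careful person would: the job done as asked, in the order asked, and still so for the second after the job is handed in, with the robot touching nothing.
It also fails if it takes over 58 s, if anything falls off the work surface, if the arm or the gripper's body presses on something with over 40 N, if the wrist force passes 120 N, or if a joint passes its speed limit or range.

## Working session

There is one attempt and no reset: what is moved stays moved. The work goes in short steps, Python scripts to look and compute and a shell command to move; the robot and the scene stay as the last step left them, time stands still between calls to the robot, and variables do not carry over. Pictures are saved under pics/ and viewed, and the job is handed in when it is done.

```bash
ls; mkdir -p pics; python3 - <<'E'
from plant import sense, optics, bot
import cv2
s=sense();print(s); print(bot.nose_length)
for n in ["scene","side","wrist"]:
    d=optics.snapshot(n); cv2.imwrite(f"pics/{n}0.png",cv2.cvtColor(d["frame"],cv2.COLOR_RGB2BGR))
    print(n,d["fx"],d["fy"],d["cx"],d["cy"],d.get("pose",d.get("mount")))
E
```

```text
pics
{'t': 0.0, 'joints': array([ 8.90789269e+01,  2.33826722e+00,  4.80321293e+00, -2.69856787e-02,
       -9.25613798e+01, -1.91213710e+01]), 'joint_velocities': array([ 0.10173553,  0.01234219,  0.03840373,  0.01869304, -0.098452  ,
       -0.00677387]), 'effort': array([ 1.43974753e-04, -3.68200886e+01,  3.47413588e+01,  6.93269134e+00,
       -5.46674273e-03,  1.07817712e-05]), 'tcp_pos': array([0.20543092, 0.56343317, 0.25228976]), 'ee_rot': array([ 1.79900055e+02, -6.11563919e-03, -2.00412555e+01]), 'ft_force': array([ 0.03210761, -0.45574139,  0.14604178]), 'torque': array([ 0.03510139, -0.02411674, -0.05073402]), 'gripper_width': 0.08519221844993817}
0.022
scene 373.7207843236943 373.7207843236943 256.5055882882045 191.07400705884868 [[-0.06358932  0.80278491 -0.59286827  1.21463262]
 [ 0.99793328  0.04564345 -0.045231    0.03186715]
 [-0.00925021 -0.59451919 -0.80402821  1.0906182 ]
 [ 0.          0.          0.          1.        ]]
side 376.01385622399323 376.01385622399323 254.5549340275147 193.29346281902437 [[ 0.97685606 -0.15456465  0.14785808  0.30057059]
 [-0.21382539 -0.68766963  0.69382215 -0.74447957]
 [-0.00556287 -0.70938018 -0.70480409  0.85005278]
 [ 0.          0.          0.          1.        ]]
wrist 319.20294052353677 319.20294052353677 248.43522612995062 193.56092164987749 [[-1.18943972e-04 -9.57360591e-01 -2.88895630e-01  7.21318724e-02]
 [ 9.99998656e-01  3.58491285e-04 -1.59971004e-03 -1.06204570e-03]
 [ 1.63506592e-03 -2.88895432e-01  9.57359262e-01 -1.19821966e-01]
 [ 0.00000000e+00  0.00000000e+00  0.00000000e+00  1.00000000e+00]]
```

View pics/scene0.png

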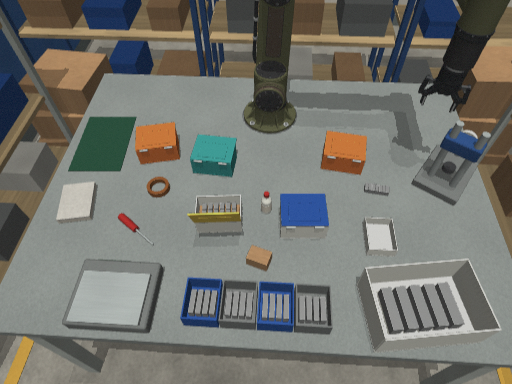

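View pics/side0.png

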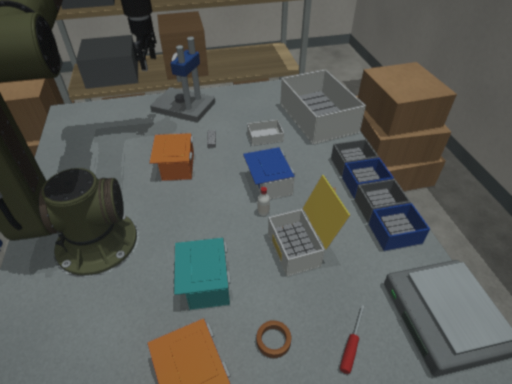

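View pics/wrist0.png

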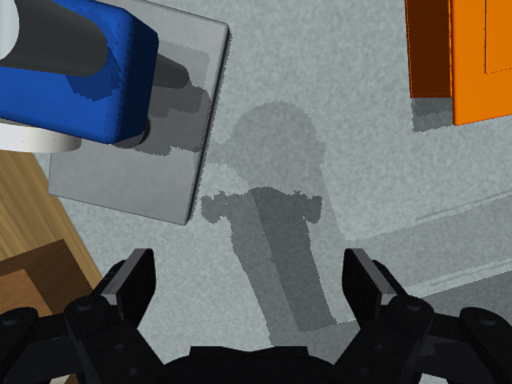

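The scene view shows the open yellow case at about (217,212) and the blue case at (304,215), with the glue bottle between them at (266,203) and the carton at (259,257). In the side view, yellow is at about (300,240) and blue at (270,172). I'll extract corners next.

```bash
python3 - <<'E'
import cv2,numpy as np
a=cv2.imread("pics/scene0.png")[170:280,170:350]; cv2.imwrite("pics/s_crop.png",cv2.resize(a,None,fx=4.4,fy=4.4,interpolation=cv2.INTER_CUBIC))
b=cv2.imread("pics/side0.png")[130:290,220:370]; cv2.imwrite("pics/d_crop.png",cv2.resize(b,None,fx=3.7,fy=3.7,interpolation=cv2.INTER_CUBIC))
for n in ["scene","side"]:
    im=cv2.imread(f"pics/{n}0.png");h=cv2.cvtColor(im,cv2.COLOR_BGR2HSV)
    for c,lo,hi in [("yel",(22,120,80),(33,255,255)),("blue",(108,120,80),(125,255,255))]:
        m=cv2.inRange(h,lo,hi)
        cs,_=cv2.findContours(m,cv2.RETR_EXTERNAL,cv2.CHAIN_APPROX_NONE)
        for k in cs:
            if cv2.contourArea(k)>150:
                x,y,w,hh=cv2.boundingRect(k)
                if 150<x<360 and 130<y<290:
                    print(n,c,cv2.contourArea(k),x,y,w,hh,cv2.approxPolyDP(cv2.convexHull(k),3,True)[:,0].tolist())
E
```

```text
scene yel 372.5 188 212 53 10 [[240, 220], [194, 221], [188, 214], [238, 212]]
scene blue 1642.0 257 282 37 50 [[260, 282], [293, 283], [291, 331], [257, 329]]
scene blue 1603.0 180 278 42 49 [[220, 279], [217, 326], [184, 324], [180, 317], [187, 279]]
scene blue 1396.5 280 194 49 32 [[324, 194], [328, 225], [282, 225], [281, 194]]
side yel 1619.0 304 176 45 72 [[322, 176], [348, 213], [326, 247], [304, 209]]
side blue 1137.0 244 148 50 36 [[279, 148], [293, 176], [255, 183], [244, 154]]
```

View pics/s_crop.png

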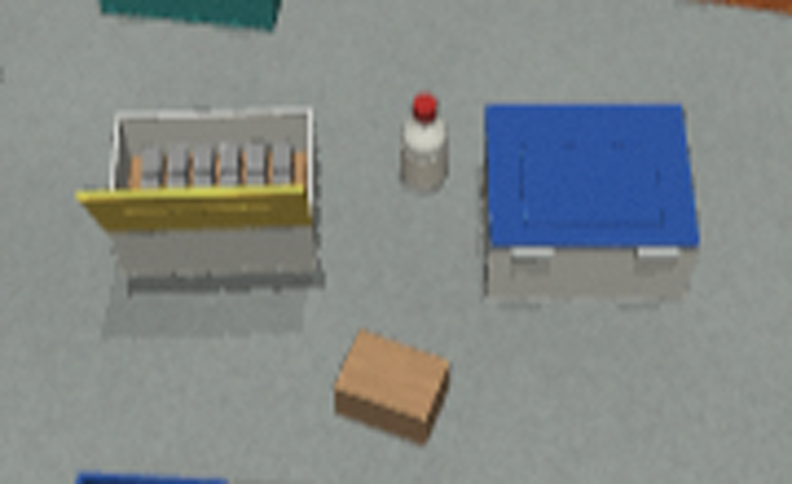

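View pics/d_crop.png

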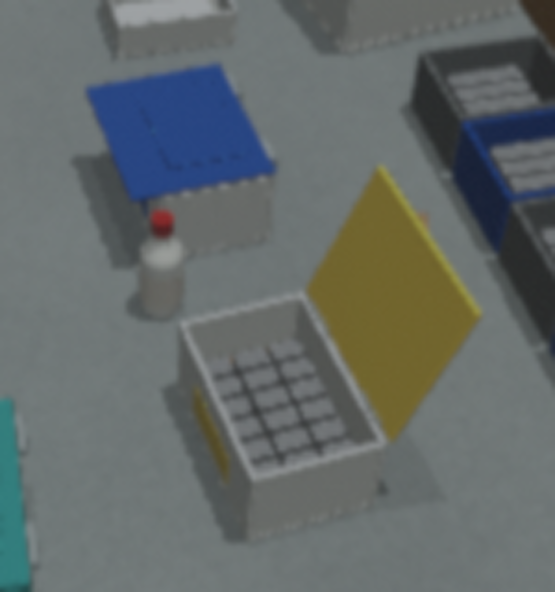

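```bash
cat > h.py <<'E'
import numpy as np
from plant import optics
def cast(d,uv,z):
    P=d["pose"]; r=P[:3,:3]@np.array([(uv[0]-d["cx"])/d["fx"],(uv[1]-d["cy"])/d["fy"],1]); o=P[:3,3]
    return o+r*(z-o[2])/r[2]
def tri(a,ua,b,ub):
    A=[];B=[]
    for d,u in ((a,ua),(b,ub)):
        P=d["pose"]; r=P[:3,:3]@np.array([(u[0]-d["cx"])/d["fx"],(u[1]-d["cy"])/d["fy"],1]); r/=np.linalg.norm(r)
        M=np.eye(3)-np.outer(r,r);A.append(M);B.append(M@P[:3,3])
    x=np.linalg.lstsq(np.vstack(A),np.hstack(B),rcond=None)[0]
    return x, [np.linalg.norm(A[i]@x-B[i]) for i in (0,1)]
E
python3 - <<'E'
from h import *
np.set_printoptions(precision=4,suppress=True)
S=optics.snapshot("scene");D=optics.snapshot("side")
s=lambda x,y:(x/4.4+170-.5+.11,y/4.4+170-.5+.11); d=lambda x,y:(x/3.7+220-.37,y/3.7+130-.37)
print("blue lid top z .0815, scene: lipR(-y), lipL, hingeL, hingeR")
for p in [(487,105),(683,105),(697,247),(487,247)]: print(cast(S,s(*p),.0815))
print("side lipL lipR hL hR")
for p in [(88,92),(133,200),(220,66),(273,170)]: print(cast(D,d(*p),.0815))
print("yellow rim side FL FR HL HR");
for p in [(183,325),(250,475),(304,293),(384,440)]: print(cast(D,d(*p),.0755))
print("yellow rim scene F-y F+y H-y H+y")
for p in [(117,112),(312,108),(117,230),(313,228)]: print(cast(S,s(*p),.0755))
print("free edge -y,+y", tri(S,s(80,195),D,d(480,315)), tri(S,s(305,190),D,d(380,168)))
print("bottle cap",tri(S,s(425,107),D,d(163,222)), "base",cast(S,s(425,185),.0))
print("carton",[cast(S,s(*p),.045) for p in [(363,330),(450,367),(430,412),(335,387)]])
E
```

```text
blue lid top z .0815, scene: lipR(-y), lipL, hingeL, hingeR
[0.476  0.0551 0.0815]
[0.4675 0.2033 0.0815]
[0.5928 0.2076 0.0815]
[0.6014 0.0583 0.0815]
side lipL lipR hL hR
[0.4647 0.1941 0.0815]
[0.4734 0.0511 0.0815]
[0.5868 0.2041 0.0815]
[0.5935 0.0609 0.0815]
yellow rim side FL FR HL HR
[ 0.4819 -0.0827  0.0755]
[ 0.4935 -0.2231  0.0755]
[ 0.5791 -0.0714  0.0755]
[ 0.5913 -0.2151  0.0755]
yellow rim scene F-y F+y H-y H+y
[ 0.4942 -0.2264  0.0755]
[ 0.482  -0.078   0.0755]
[ 0.599  -0.2095  0.0755]
[ 0.5891 -0.0678  0.0755]
free edge -y,+y (array([ 0.6421, -0.2115,  0.1878]), [np.float64(0.00030841238896067166), np.float64(0.0003084123889602167)]) (array([ 0.6283, -0.0644,  0.1866]), [np.float64(0.0004500198042675392), np.float64(0.0004500198042677988)])
bottle cap (array([0.4885, 0.0088, 0.0933]), [np.float64(0.0005667342770799309), np.float64(0.0005667342770801994)]) base [0.4976 0.0099 0.    ]
carton [array([ 0.6535, -0.0274,  0.045 ]), array([0.6791, 0.0358, 0.045 ]), array([0.7144, 0.0233, 0.045 ]), array([ 0.6994, -0.0438,  0.045 ])]
```

Two views agree to within about 6 mm. Yellow: yaw about 5.4°, hinge middle (0.590, -0.142), free edge at z 0.187. Blue: yaw about 3.5°, lip middle (0.470, 0.127), hinge (0.594, 0.132). Next I shut the fingers, square up to the yellow case and move across at a safe height.

```bash
python3 -m creep '0 0 0 -8.5 1;0 0.01 0 -8.5 1;0.01 0.02 0 -8.5 1;0.02 0.037 0 0 1;0.02 0.037 0 0 1;0.02 0.037 0 0 1;0.02 0.037 0 0 1;0.02 0.037 0 0 1' 20; python3 -m creep '0.02 0.037 0 0 1;0.02 0.037 0 0 1;0.02 0.037 0 0 1;0.02 0.037 0 0 1;0.02 0.037 0 0 1;0.02 0.037 0 0 1;0.02 0.037 0 0 1;0.02 0.037 0 0 1'
```

```text
t: 1.05
tcp_pos: [0.3302, 0.3572, 0.2534]
ee_rot: [-180.0, -0.0, 5.5]
ft_force: [0.4, -0.2, 0.7]
gripper_width: 0.0
t: 1.85
tcp_pos: [0.5178, 0.0776, 0.2534]
ee_rot: [-180.0, -0.0, 5.5]
ft_force: [0.7, 0.3, 0.2]
gripper_width: -0.0001
```

```bash
python3 -m creep '0.022 0.037 0 0 1;0.022 0.037 0 0 1;0.022 0.037 0 0 1;0.022 0.037 0 0 1;0.022 0.037 0 0 1;0.022 0.037 0 0 1;0 0 0 0 1;0 0 0 0 1'; python3 - <<'E'
from plant import optics
import cv2
for n in ["side","wrist","scene"]:
    d=optics.snapshot(n); f=cv2.cvtColor(d["frame"],cv2.COLOR_RGB2BGR)
    if n=="side": f=cv2.resize(f[60:290,220:450],None,fx=2.6,fy=2.6)
    if n=="scene": f=cv2.resize(f[130:290,150:350],None,fx=3,fy=3)
    cv2.imwrite(f"pics/{n}1.png",f)
E
```

```text
t: 2.65
tcp_pos: [0.6697, -0.1301, 0.2516]
ee_rot: [-180.0, 0.1, 5.4]
ft_force: [-1.0, 0.8, 0.1]
gripper_width: 0.0
```

View pics/side1.png

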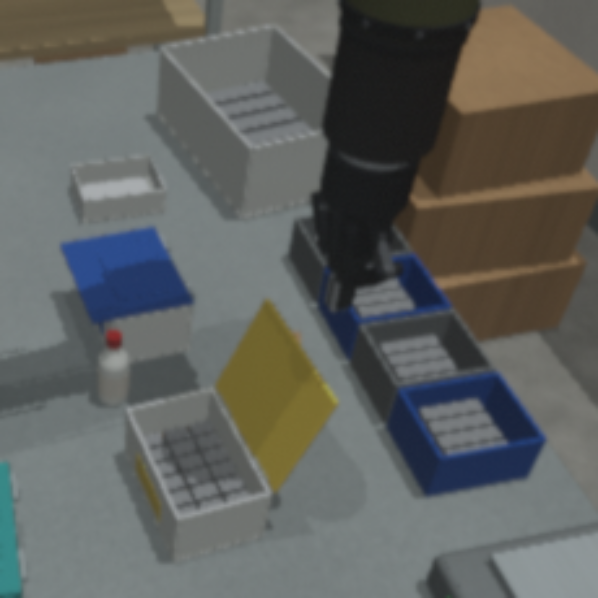

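View pics/wrist1.png

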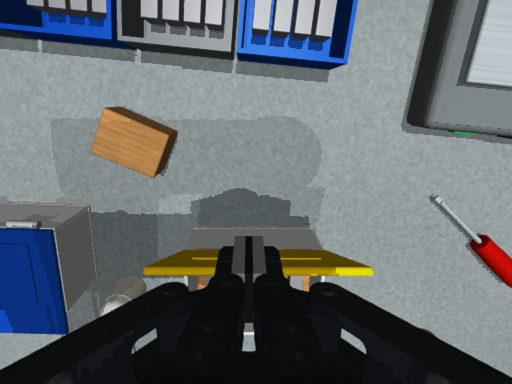

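View pics/scene1.png

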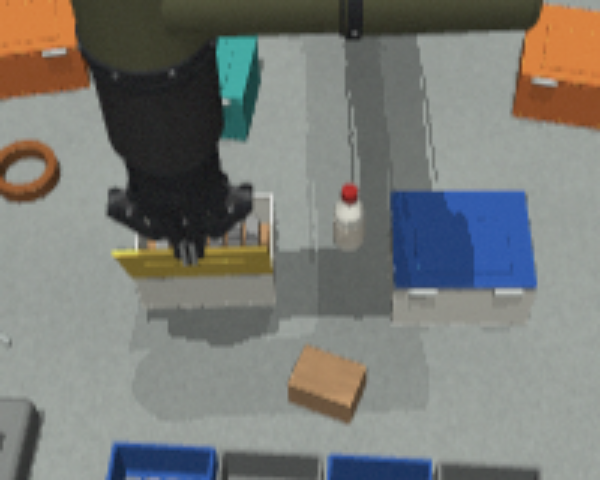

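The wrist view shows the lid's free edge at rows 263–275, with the fingertips above it at row 240. Checking the lid edge x from here.

```bash
python3 - <<'E'
from h import *
from plant import sense
from scipy.spatial.transform import Rotation as R
s=sense(); d=optics.snapshot("wrist")
T=np.eye(4);T[:3,:3]=R.from_euler("xyz",s["ee_rot"],degrees=True).as_matrix();T[:3,3]=s["tcp_pos"]
d["pose"]=T@d["mount"]
print(s["tcp_pos"],s["joints"].round(1))
for uv in [(145,268),(371,268),(371,275),(371,263)]: print(uv,cast(d,uv,.187).round(4),cast(d,uv,.191).round(4))
for uv in [(191,229),(321,229)]: print("hinge side?",cast(d,uv,.075).round(4),cast(d,uv,.0).round(4))
# tip pixel
P=np.linalg.inv(d["mount"])
for p in [(.011,0,.022),(-.011,0,.022),(0,0,.022)]:
    c=P@np.array([*p,1]);print(p,c[0]/c[2]*d["fx"]+d["cx"],c[1]/c[2]*d["fy"]+d["cy"])
E
```

```text
[ 0.66939582 -0.12836966  0.25410585] [  5.9  14.8  18.8   0.  -93.9  89.6]
(145, 268) [ 0.6282 -0.0621  0.187 ] [ 0.6306 -0.0633  0.191 ]
(371, 268) [ 0.6426 -0.21    0.187 ] [ 0.6447 -0.2081  0.191 ]
(371, 275) [ 0.6375 -0.2111  0.187 ] [ 0.6397 -0.2091  0.191 ]
(371, 263) [ 0.6462 -0.2093  0.187 ] [ 0.6483 -0.2073  0.191 ]
hinge side? [ 0.6094 -0.0737  0.075 ] [ 0.5762 -0.0622 -0.    ]
hinge side? [ 0.6221 -0.2046  0.075 ] [ 0.5921 -0.2259  0.    ]
(0.011, 0, 0.022) 252.1548526495901 231.45710205337107
(-0.011, 0, 0.022) 252.01268304085204 272.00145366999715
(0, 0, 0.022) 252.0823303265669 252.13923370448035
```

```bash
python3 -m creep '0 0 0.02 0 1;0 0 0.02 0 1;0 0 0.02 0 1;0 0 0.006 0 1;0 0 0 0 1'; python3 -m creep '-0.005 0 0 0 1;-0.005 0 0 0 1;-0.005 0 0 0 1;-0.005 0 0 0 1;-0.005 0 0 0 1;-0.005 0 0 0 1;-0.005 0 0 0 1;-0.005 0 0 0 1'; python3 - <<'E'
from plant import optics
import cv2
for n in ["side"]:
    d=optics.snapshot(n); f=cv2.cvtColor(d["frame"],cv2.COLOR_RGB2BGR)
    f=cv2.resize(f[60:290,220:450],None,fx=2.6,fy=2.6)
    cv2.imwrite(f"pics/{n}2.png",f)
E
```

```text
t: 3.35
tcp_pos: [0.6691, -0.1285, 0.1872]
ee_rot: [180.0, 0.0, 5.5]
ft_force: [0.6, -1.1, 0.8]
gripper_width: 0.0004
t: 4.15
tcp_pos: [0.6294, -0.133, 0.1874]
ee_rot: [180.0, -0.0, 5.5]
ft_force: [0.6, -0.1, 1.0]
gripper_width: -0.0
```

View pics/side2.png

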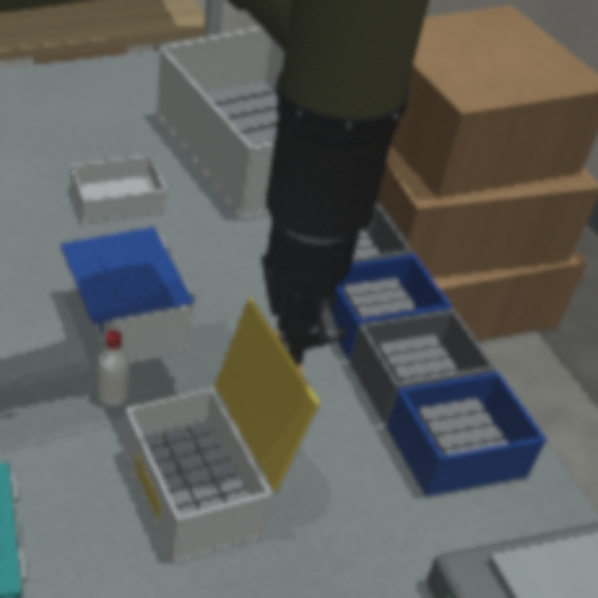

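The side view shows the lid following the finger: its edge has moved from about (338,402) to (318,405), with negligible force. I continue in the same direction.

```bash
python3 -m creep '-0.004 0 0 0 1;-0.004 0 0 0 1;-0.004 0 0 0 1;-0.004 0 0 0 1;-0.004 0 0 0 1;-0.004 0 0 0 1;-0.004 0 0 0 1;-0.004 0 0 0 1'; python3 -m creep '-0.004 0 0 0 1;-0.004 0 0 0 1;-0.004 0 0 0 1;-0.004 0 0 0 1;-0.004 0 0 0 1;0 0 0 0 1;0 0 0 0 1;0 0 0 0 1';  python3 - <<'E'
from plant import optics
import cv2
for n in ["side"]:
    d=optics.snapshot(n); f=cv2.cvtColor(d["frame"],cv2.COLOR_RGB2BGR)
    f=cv2.resize(f[60:290,220:450],None,fx=2.6,fy=2.6)
    cv2.imwrite(f"pics/{n}3.png",f)
E
```

```text
t: 5.0
tcp_pos: [0.5976, -0.1361, 0.1874]
ee_rot: [180.0, -0.0, 5.5]
ft_force: [0.2, -0.8, 0.1]
gripper_width: -0.0001
t: 5.8
tcp_pos: [0.5781, -0.1379, 0.1873]
ee_rot: [180.0, -0.0, 5.5]
ft_force: [-0.1, 0.3, -0.1]
gripper_width: -0.0001
```

View pics/side3.png

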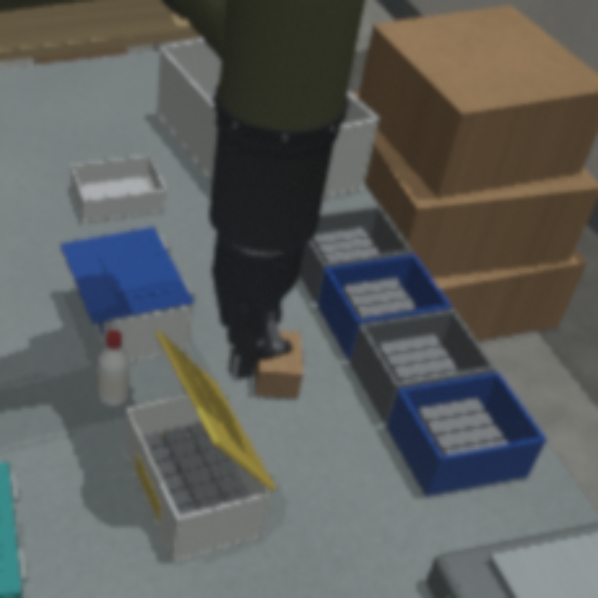

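The lid has passed upright and is falling shut ahead of the finger. I lift away and go round to the front of the blue lip.

```bash
python3 -m creep '0 0 -0.02 0 1;0 0 -0.02 0 1;0 0 0 0 1;0 0 0 0 1;0 0 0 0 1'; python3 -m creep '-0.016 -0.036 0 0 1;-0.016 -0.036 0 0 1;-0.016 -0.036 0 0 1;-0.016 -0.036 0 0 1;-0.016 -0.036 0 0 1;-0.016 -0.036 0 0 1;-0.016 -0.036 0 1 1;-0.014 -0.034 0 1 1'; python3 -m creep '0 0 0 0 1;0 0 0 0 1'; python3 - <<'E'
from h import *
from plant import sense
from scipy.spatial.transform import Rotation as R
import cv2
s=sense(); d=optics.snapshot("wrist"); cv2.imwrite("pics/wrist4.png",cv2.cvtColor(d["frame"],cv2.COLOR_RGB2BGR))
print(s["tcp_pos"])
d=optics.snapshot("side"); f=cv2.cvtColor(d["frame"],cv2.COLOR_RGB2BGR)
cv2.imwrite(f"pics/side4.png",cv2.resize(f[60:290,170:400],None,fx=2.6,fy=2.6))
d=optics.snapshot("scene"); f=cv2.cvtColor(d["frame"],cv2.COLOR_RGB2BGR)
cv2.imwrite(f"pics/scene4.png",cv2.resize(f[130:290,150:350],None,fx=3.5,fy=3.5))
E
```

```text
t: 6.35
tcp_pos: [0.5778, -0.1378, 0.2262]
ee_rot: [-180.0, 0.1, 5.5]
ft_force: [0.3, 0.1, -0.8]
gripper_width: 0.0001
t: 7.15
tcp_pos: [0.4247, 0.1362, 0.2266]
ee_rot: [180.0, 0.0, 3.4]
ft_force: [0.6, 0.5, 1.0]
gripper_width: -0.0
t: 7.35
tcp_pos: [0.4255, 0.1356, 0.2267]
ee_rot: [180.0, 0.0, 3.6]
ft_force: [0.2, -0.2, -0.7]
gripper_width: 0.0001
[0.42550566 0.13564932 0.22672966]
```

View pics/wrist4.png

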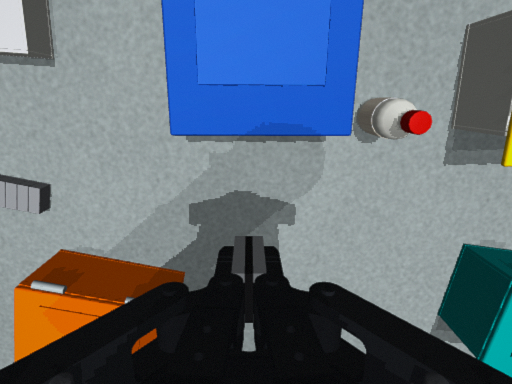

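View pics/side4.png

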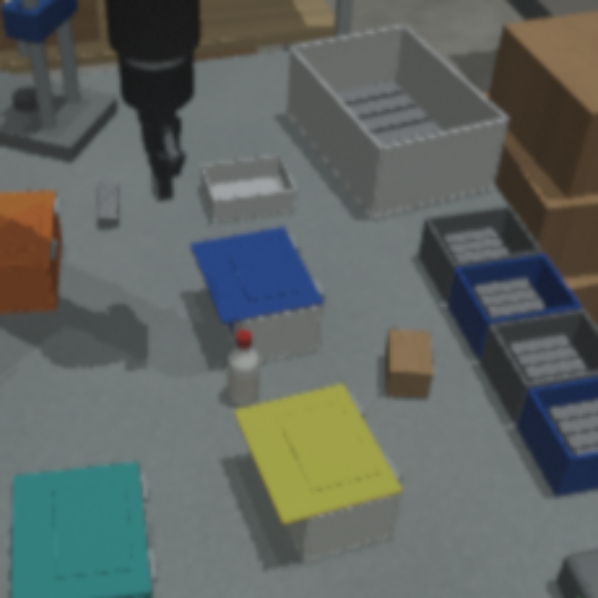

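View pics/scene4.png

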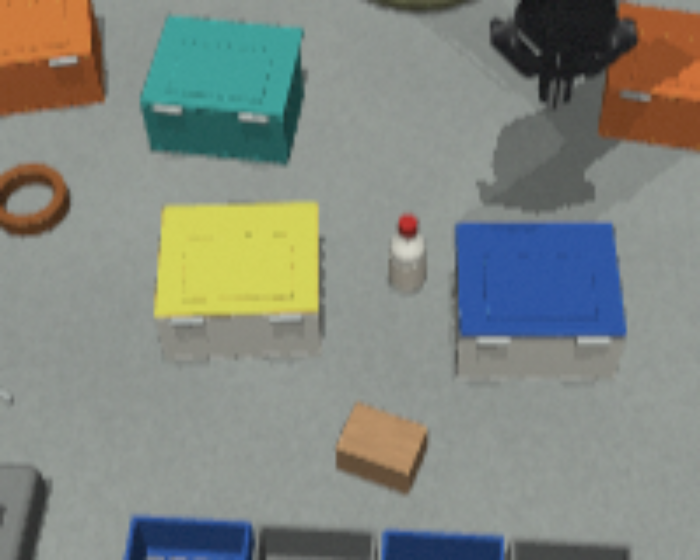

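Yellow is fully shut: a flat quad in both views. In the wrist view, blue's lip edge runs along row 134, columns 171–352. The orange look-alike's corner is at (185,270). I measure the lip and that clearance.

```bash
python3 - <<'E'
from h import *
from plant import sense
from scipy.spatial.transform import Rotation as R
s=sense(); d=optics.snapshot("wrist")
T=np.eye(4);T[:3,:3]=R.from_euler("xyz",s["ee_rot"],degrees=True).as_matrix();T[:3,3]=s["tcp_pos"]
d["pose"]=T@d["mount"]
for uv in [(171,135),(352,134)]: print("lip",cast(d,uv,.0785).round(4))
for uv in [(63,250),(185,270)]: print("orange",cast(d,uv,.08).round(4),cast(d,uv,0).round(4))
print("bottle",cast(d,(415,122),.1).round(4))
E
```

```text
lip [0.4649 0.2031 0.0785]
lip [0.4746 0.053  0.0785]
orange [0.3539 0.3033 0.08  ] [0.3105 0.3522 0.    ]
orange [0.3399 0.1909 0.08  ] [0.2922 0.2061 0.    ]
bottle [0.4883 0.0138 0.1   ]
```

```bash
python3 -m creep '0 0 0.03 0 1;0 0 0.03 0 1;0 0 0.03 0 1;0 0 0.03 0 1;0 0 0.02 0 1;0.01 0 0 0 1;0.01 0 0 0 1;0 0 0 0 1';python3 -m creep '0.003 0 0 0 1;0.003 0 0 0 1;0.003 0 0 0 1;0 0 0 0 1'; python3 -m creep '0.001 0 0 0 1;0 0 0 0 1';python3 -m creep '0.001 0 0 0 1;0 0 0 0 1'
```

```text
t: 8.35
tcp_pos: [0.4467, 0.1353, 0.0869]
ee_rot: [179.9, 0.0, 3.3]
ft_force: [1.1, 0.9, -0.4]
gripper_width: -0.0002
t: 8.75
tcp_pos: [0.4551, 0.1368, 0.0874]
ee_rot: [180.0, -0.0, 3.4]
ft_force: [-0.5, 0.5, -0.9]
gripper_width: 0.0004
t: 8.95
tcp_pos: [0.4559, 0.137, 0.0873]
ee_rot: [180.0, -0.0, 3.5]
ft_force: [0.0, -0.0, 0.5]
gripper_width: 0.0002
t: 9.15
tcp_pos: [0.457, 0.137, 0.0873]
ee_rot: [180.0, -0.0, 3.5]
ft_force: [-0.5, -0.4, -0.4]
gripper_width: 0.0
```

```bash
for i in 1; do python3 -m creep '0.001 0 0 0 1;0 0 0 0 1'; done;python3 -m creep '0.001 0 0 0 1;0 0 0 0 1';python3 -m creep '0.001 0 0 0 1;0 0 0 0 1'; python3 - <<'E'
from plant import optics
import cv2
f=cv2.cvtColor(optics.snapshot("side")["frame"],cv2.COLOR_RGB2BGR)
cv2.imwrite(f"pics/side5.png",cv2.resize(f[80:220,180:340],None,fx=4,fy=4,interpolation=cv2.INTER_CUBIC))
E
```

```text
t: 9.35
tcp_pos: [0.4578, 0.137, 0.0872]
ee_rot: [180.0, 0.0, 3.5]
ft_force: [-2.0, 0.7, 0.3]
gripper_width: 0.0005
t: 9.55
tcp_pos: [0.4579, 0.1369, 0.0871]
ee_rot: [180.0, 0.2, 3.5]
ft_force: [-7.3, -0.2, 3.6]
gripper_width: -0.0002
t: 9.75
tcp_pos: [0.458, 0.1369, 0.0871]
ee_rot: [180.0, 0.3, 3.5]
ft_force: [-12.8, 0.8, 6.9]
gripper_width: -0.0002
```

View pics/side5.png

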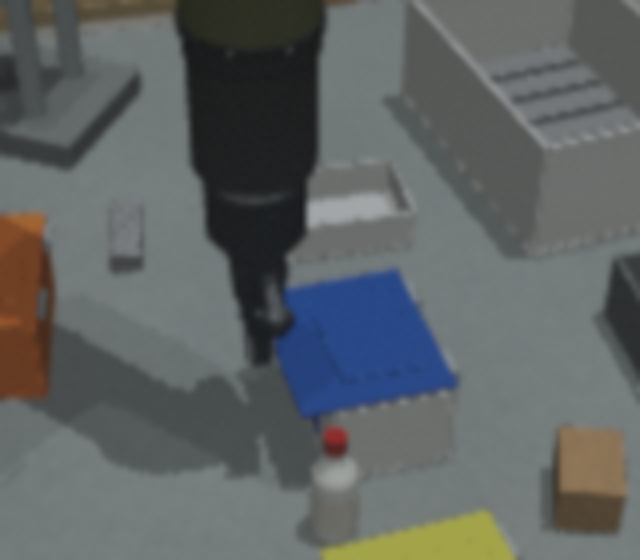

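Contact is at TCP x 0.458, as predicted, with about 13 N of steady press. Now I raise by friction in small steps.

```bash
python3 -m creep '0 0 -0.001 0 1;0 0 -0.001 0 1;0 0 -0.001 0 1'; python3 -m creep '0 0 -0.001 0 1;0 0 -0.001 0 1;0 0 -0.001 0 1'; python3 -m creep '0 0 -0.002 0 1;0 0 -0.002 0 1;0 0 -0.002 0 1'; python3 - <<'E'
from plant import optics
import cv2
f=cv2.cvtColor(optics.snapshot("side")["frame"],cv2.COLOR_RGB2BGR)
cv2.imwrite(f"pics/side6.png",cv2.resize(f[80:220,180:340],None,fx=4,fy=4,interpolation=cv2.INTER_CUBIC))
E
```

```text
t: 10.1
tcp_pos: [0.458, 0.137, 0.0888]
ee_rot: [180.0, 0.3, 3.5]
ft_force: [-7.6, 1.2, -1.5]
gripper_width: 0.0002
t: 10.4
tcp_pos: [0.4581, 0.137, 0.0919]
ee_rot: [180.0, 0.3, 3.5]
ft_force: [-7.2, 0.8, -0.7]
gripper_width: -0.0004
t: 10.7
tcp_pos: [0.4585, 0.137, 0.0982]
ee_rot: [180.0, 0.2, 3.5]
ft_force: [-5.0, 0.9, -1.0]
gripper_width: 0.0001
```

View pics/side6.png

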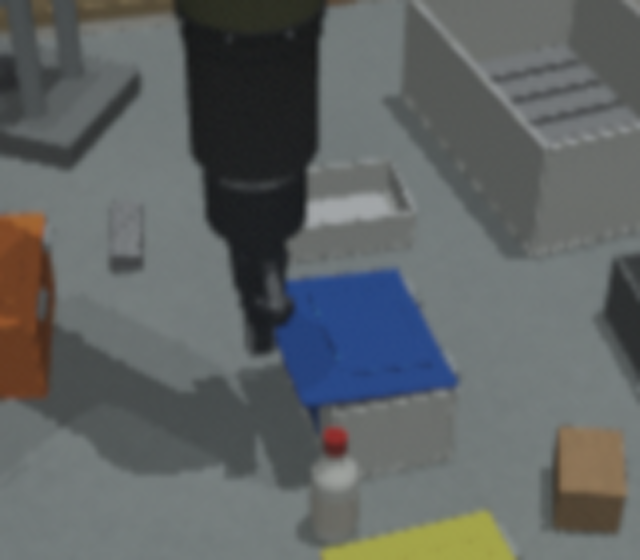

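Friction carries the lip: it is up about 10 mm. I follow its arc.

```bash
python3 -m creep '0.0004 0 -0.002 0 1;0.0004 0 -0.002 0 1;0.0004 0 -0.002 0 1;0.0004 0 -0.002 0 1;0.0005 0 -0.002 0 1;0.0005 0 -0.002 0 1;0.0005 0 -0.002 0 1'; python3 -m creep '0.0006 0 -0.002 0 1;0.0006 0 -0.002 0 1;0.0006 0 -0.002 0 1;0.0007 0 -0.002 0 1;0.0007 0 -0.002 0 1;0.0008 0 -0.002 0 1'; python3 - <<'E'
from plant import optics
import cv2
f=cv2.cvtColor(optics.snapshot("side")["frame"],cv2.COLOR_RGB2BGR)
cv2.imwrite(f"pics/side7.png",cv2.resize(f[80:220,180:340],None,fx=4,fy=4,interpolation=cv2.INTER_CUBIC))
E
```

```text
t: 11.45
tcp_pos: [0.4608, 0.1371, 0.1119]
ee_rot: [180.0, 0.3, 3.5]
ft_force: [-10.6, 0.9, 1.4]
gripper_width: -0.0002
t: 12.05
tcp_pos: [0.4641, 0.1373, 0.1239]
ee_rot: [179.9, 0.4, 3.5]
ft_force: [-15.5, -0.2, 4.5]
gripper_width: 0.0001
```

View pics/side7.png

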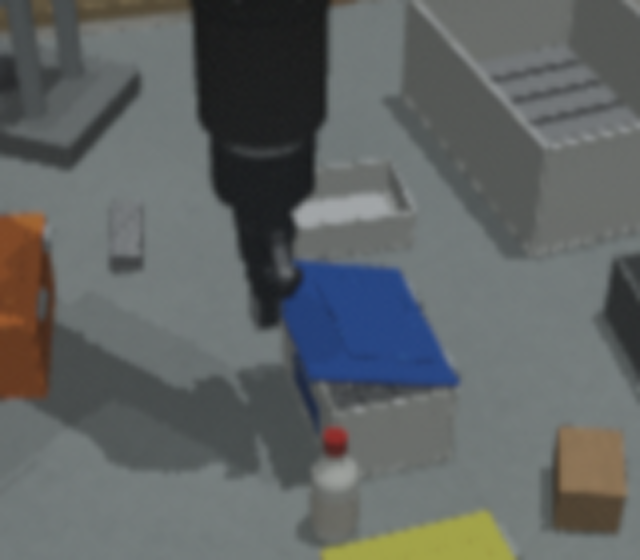

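```bash
python3 -m creep '0.0008 0 -0.003 0 1;0.0009 0 -0.003 0 1;0.001 0 -0.003 0 1;0.0011 0 -0.003 0 1'; python3 -m creep '0.0013 0 -0.003 0 1;0.0014 0 -0.003 0 1;0.0015 0 -0.003 0 1;0.0016 0 -0.003 0 1'
```

```text
t: 12.5
tcp_pos: [0.4688, 0.1376, 0.1367]
ee_rot: [179.9, 0.3, 3.5]
ft_force: [-11.6, 0.4, 4.0]
gripper_width: -0.0
t: 12.9
tcp_pos: [0.4751, 0.138, 0.1493]
ee_rot: [180.0, 0.2, 3.5]
ft_force: [-9.8, -0.4, 6.0]
gripper_width: -0.0001
```

```bash
python3 -m creep '0.0018 0 -0.0035 0 1;0.0020 0 -0.0035 0 1;0.0021 0 -0.0035 0 1;0.0023 0 -0.0035 0 1'; python3 -m creep '0.0025 0 -0.0035 0 1;0.0027 0 -0.0035 0 1;0.0030 0 -0.0035 0 1;0.0034 0 -0.0035 0 1'; python3 - <<'E'
from plant import optics
import cv2
f=cv2.cvtColor(optics.snapshot("side")["frame"],cv2.COLOR_RGB2BGR)
cv2.imwrite(f"pics/side8.png",cv2.resize(f[60:220,180:340],None,fx=3.6,fy=3.6,interpolation=cv2.INTER_CUBIC))
E
```

```text
t: 13.3
tcp_pos: [0.4844, 0.1386, 0.1636]
ee_rot: [180.0, 0.1, 3.5]
ft_force: [-4.2, -0.2, 1.4]
gripper_width: 0.0002
t: 13.7
tcp_pos: [0.4968, 0.1393, 0.1775]
ee_rot: [180.0, -0.0, 3.5]
ft_force: [-0.8, -0.4, 0.3]
gripper_width: 0.0003
```

View pics/side8.png

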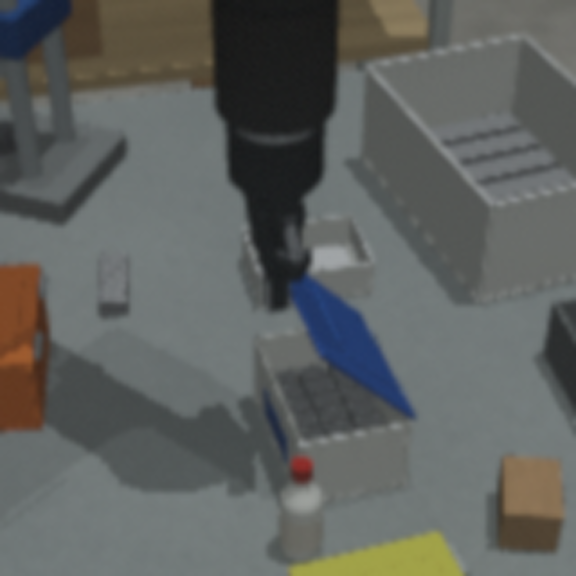

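```bash
python3 -m creep '0.005 0 -0.003 0 1;0.005 0 -0.003 0 1;0.005 0 -0.003 0 1;0.005 0 -0.003 0 1;0.005 0 -0.002 0 1;0.005 0 -0.002 0 1;0.005 0 -0.002 0 1;0.005 0 -0.002 0 1'; python3 -m creep '0.005 0 -0.001 0 1;0.005 0 -0.001 0 1;0.005 0 0 0 1;0.005 0 0 0 1;0.005 0 0 0 1;0.005 0 0 0 1;0.005 0 0 0 1;0.005 0 0 0 1'; python3 - <<'E'
from plant import optics
import cv2
f=cv2.cvtColor(optics.snapshot("side")["frame"],cv2.COLOR_RGB2BGR)
cv2.imwrite(f"pics/side9.png",cv2.resize(f[60:220,180:340],None,fx=3.6,fy=3.6,interpolation=cv2.INTER_CUBIC))
E
```

```text
t: 14.55
tcp_pos: [0.5367, 0.1418, 0.1973]
ee_rot: [180.0, 0.0, 3.5]
ft_force: [-0.4, -0.3, 0.5]
gripper_width: 0.0003
t: 15.35
tcp_pos: [0.5766, 0.1442, 0.1993]
ee_rot: [180.0, 0.0, 3.5]
ft_force: [0.3, 0.3, -0.1]
gripper_width: 0.0005
```

View pics/side9.png

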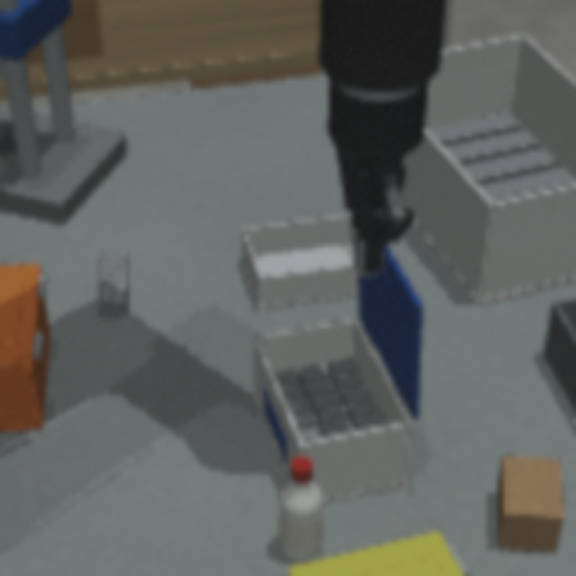

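```bash
python3 -m creep '0.005 0 0 0 1;0.005 0 0 0 1;0.005 0 0 0 1;0.005 0 0 0 1;0.005 0 0 0 1;0.005 0 0 0 1;0.004 0 0 0 1;0 0 0 0 1'; python3 -m creep '-0.02 0 0 0 1;-0.02 0 0 0 1;-0.03 0 0 0 1;-0.03 0 -0.03 0 1;-0.04 0 -0.03 0 1;0 0 0 0 1;0 0 0 0 1;0 0 0 0 1'; python3 - <<'E'
from plant import optics
import cv2
f=cv2.cvtColor(optics.snapshot("side")["frame"],cv2.COLOR_RGB2BGR)
cv2.imwrite(f"pics/side10.png",cv2.resize(f[60:290,180:410],None,fx=2.6,fy=2.6,interpolation=cv2.INTER_CUBIC))
f=cv2.cvtColor(optics.snapshot("scene")["frame"],cv2.COLOR_RGB2BGR)
cv2.imwrite(f"pics/scene10.png",f); cv2.imwrite(f"pics/scene10c.png",cv2.resize(f[150:290,170:350],None,fx=4,fy=4,interpolation=cv2.INTER_CUBIC))
E
```

```text
t: 16.2
tcp_pos: [0.6105, 0.1462, 0.199]
ee_rot: [180.0, 0.0, 3.4]
ft_force: [0.3, 0.0, -0.5]
gripper_width: 0.0001
t: 17.0
tcp_pos: [0.4702, 0.1378, 0.2586]
ee_rot: [180.0, 0.1, 3.5]
ft_force: [0.3, -0.7, 0.5]
gripper_width: -0.0
```

View pics/side10.png

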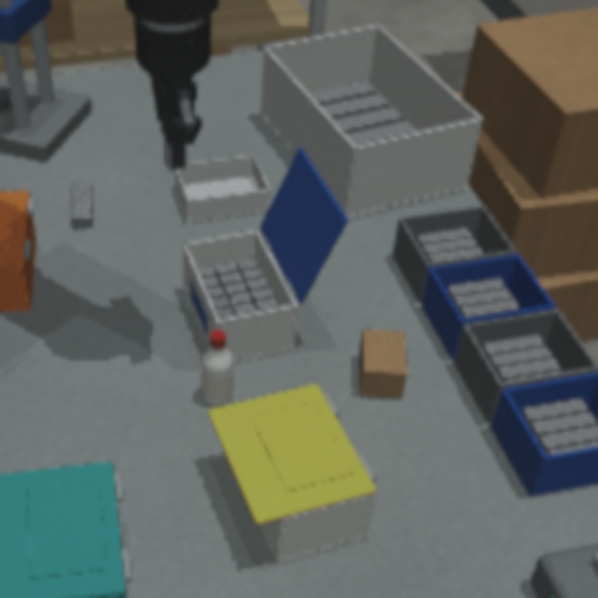

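View pics/scene10c.png

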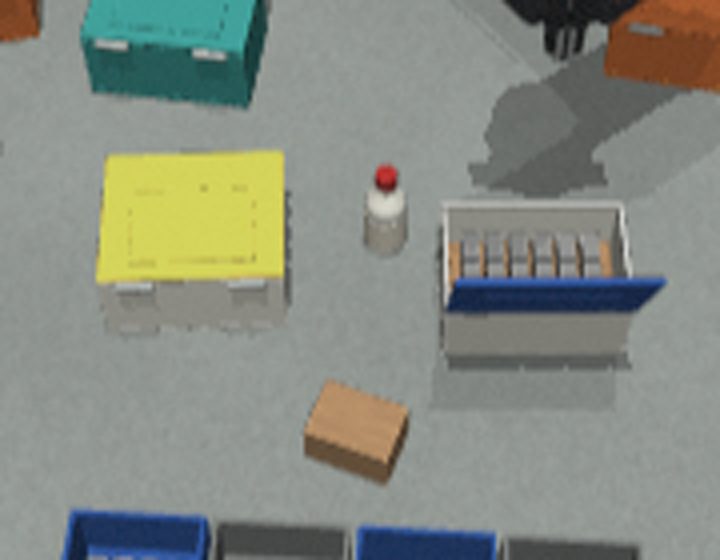

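Blue leans back open, the same posture yellow had at the start, and yellow is flat shut. A final numeric check follows after letting it settle.

```bash
python3 -m creep '0 0 0 0 1;0 0 0 0 1;0 0 0 0 1;0 0 0 0 1;0 0 0 0 1;0 0 0 0 1'; python3 - <<'E'
from h import *
import cv2
S=optics.snapshot("scene");D=optics.snapshot("side")
for a,b in [((452,280),(346,218)),((663,280),(303,150))]:
    x,r=tri(S,(a[0]/4+170-.37,a[1]/4+150-.37),D,(b[0]/2.6+180-.3,b[1]/2.6+60-.3)); print("blue free edge",x.round(4),np.round(r,4))
f=cv2.cvtColor(S["frame"],cv2.COLOR_RGB2BGR)
print("since last pic:",np.abs(f[150:290,170:350].astype(int)-cv2.imread("pics/scene10.png")[150:290,170:350]).mean())
o=cv2.imread("pics/scene0.png")
for n,(x0,x1,y0,y1) in dict(bottle=(258,274,188,216),carton=(243,275,243,272),magnets=(360,392,180,197),tray=(360,400,214,256),tape=(143,173,173,200),screwdriver=(115,157,208,248)).items():
    A,B=[np.float32(cv2.cvtColor(i[y0:y1,x0:x1],cv2.COLOR_BGR2GRAY)) for i in (o,f)]
    print(n,np.abs(A-B).mean().round(2),cv2.phaseCorrelate(A,B))
E
```

```text
t: 17.7
tcp_pos: [0.4704, 0.1378, 0.2593]
ee_rot: [180.0, -0.0, 3.5]
ft_force: [0.2, -0.1, 1.1]
gripper_width: 0.0001
blue free edge [0.6456 0.0628 0.1911] [0.002 0.002]
blue free edge [0.6384 0.2099 0.1881] [0.0015 0.0015]
since last pic: 1.3033201058201058
bottle 5.04 ((0.01174342083494384, -0.07235637965439956), 1.0111674149831136)
carton 4.84 ((-0.03225134903334492, -0.11574558197527551), 0.9442080063124497)
magnets 4.79 ((-0.02241411700098439, 0.04311985373920457), 1.0074870793355837)
tray 5.72 ((0.08186838224255055, 0.43987219487743445), 1.0244399653540717)
tape 4.45 ((-0.02313250206010764, 0.5253063850638391), 0.9900727095427336)
screwdriver 4.92 ((0.5195267152812413, 0.015541065693707168), 0.9636083989673191)
```

```bash
python3 -c "
from plant import bot
print(bot.hand_in())"
```

```text
the job is handed in; nothing more can be done
None
```

The job is done and handed in at about 17.8 s. The yellow lid was shut first, then the blue lid was opened, and nothing was gripped.

- **Yellow lid:** I pushed it from behind with the shut fingertips, past upright, and it fell shut on its own. The pictures show it flat before I touched blue.
- **Blue lid:** The tool can only point straight down, so I could not hook a fingertip under the lip. I pressed the fingertips against the lip's front edge and raised it by friction along its arc, then pushed it over. The highest force I read was about 16 N.

**Last checks:**
- **Blue open:** The blue lid's free edge measured z about 0.19 m and 46–48 mm behind the hinge. That is about 1.97 rad, matching the 1.95 stop within the 2 mm ray mismatch.
- **Robot clear:** The tool was well clear of everything, and nothing changed between the last two pictures.
- **Bystanders:** Image shifts were about 0.1 pixel for the bottle and carton, under 0.1 for the magnet row, and about 0.5 for the tray, tape roll and screwdriver. I take the half-pixel shifts as image noise, since the arm never went near those three.

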